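# Bring a case ring under the magnifier

## Task

Set the gold-toned case ring upright, flat on its foot, in the square tray of the viewing slide's carriage while the carriage is still out at its open loading end. Then take the carriage by its leaning handle and slide it in under the magnifier shade until it rests against the stop, gently enough that the stop is not pushed along the rail, and let go with the ring still flat in the tray.

Things in the scene. Friction and masses are not known exactly. Their poses are not given: they have to be found in the camera images.
- viewing_slide: Fixed viewing slide: dark steel base plate 120 (x) x 400 (y) mm on a grey slotted bed, its top 62 mm up, with a steel guide rail along its y axis, 30 mm wide, top 74 mm up. Origin: centre of the underside. At yaw 0 its +x points away from the robot, +y to the robot's left; it is turned up to 9 degrees either way. A clear magnifier shade stands over its -y half; the +y half (loading end) is open above
- shade_front_edge (a point): Middle of the lower front edge of the clear, aluminium-framed shade, 270 mm up. In the slide's frame the shade spans x -82 to 62, y -190 to 5 mm, 14 mm thick; 14 mm columns at x 50, y -15 and -172 mm carry it, front and sides are open. A tool pointing straight down cannot reach the handle beneath it; one leaning back to the robot by 30 to 40 degrees can
- carriage (a joint): Carriage position along the rail, m: 0 at the loading end, grows to -y, towards the stop; starts at 0 to 0.03. About 1.5 N of friction; it stays where left. The carriage is an aluminium block 64 (x) x 60 (y) mm, z 74 to 86 mm, with a square tray on top, 46 mm inside, whose 3 mm thick lips rise 5 mm above its floor
- tray_floor (a point): Centre of the tray's floor on the carriage, 86 mm above the bench; axes as the viewing slide's
- handle_mid (a point): A point on the axis of the carriage's handle, 47 mm in front (-x) of the tray centre and 107 mm up: a dark round bar, 12 mm diameter, rising from the carriage's front side and leaning 30 degrees from vertical to the front, upper end nearer the robot. The bar goes on 24 mm above this point and about 20 mm below it
- carriage_face (a point): Centre of the carriage's -y face, the one that meets the stop, 30 mm in -y from the tray centre, 80 mm above the bench
- stop_face (a point): Tip of the 12 mm steel buffer button on the stop, 80 mm above the bench, which the carriage face meets; the stop is a dark steel block 50 x 18 x 22 mm on the rail under the shade, with a small thumb screw on top, lying -y of this point. Axes as the viewing slide's
- stop_dog (a joint): Position of the stop along the rail, m, differing from run to run (0 to 0.07; grows to -y). Held by friction: it holds against about 18 N and creeps if pushed harder
- case_ring: Gold-toned case ring, a plain short tube, 30 mm diameter, 19 mm high, 30 to 60 g, standing upright on the bench; treat it as a solid round of 29 mm diameter. Origin: centre of its underside, z up
- lidded_cup: Bystander: small black cup with clear lid, 26 mm diameter, 26 mm high; origin centre of underside
- case_holder: Bystander: low steel case holder with dark inside, 32 mm diameter, 10 mm high; origin centre of underside

How it is judged (in metres and radians):
On the way, in this order (a step that is already met when the one before it is completed fails the run):
1. the ring stands flat in the tray, released, with the carriage still at the loading end (horizontal distance between case_ring and tray_floor below 0.014 m and z of case_ring in the frame of tray_floor between -0.003 and 0.003 m and angle between case_ring's own z axis and vertical below 0.12 rad and contact force between case_ring and the fingers below 0.1 N and value of joint carriage below 0.06 m), for 0.2 s.
2. the carriage has reached the stop with the ring in its tray (horizontal distance between case_ring and tray_floor below 0.014 m and z of case_ring in the frame of tray_floor between -0.003 and 0.003 m and angle between case_ring's own z axis and vertical below 0.12 rad and y of carriage_face in the frame of stop_face below 0.003 m), for 0.2 s.
At the end, for the whole second after the job is handed in: The case ring stands flat in the tray (within 14 mm of its centre and 3 mm of its floor), released and still; the carriage is at rest within 3 mm of the stop, and the stop is within 5 mm of where it was (all of step 2 and contact force between case_ring and the fingers below 0.1 N and distance of stop_face from where it was at the start of the episode below 0.005 m and velocity of joint carriage between -0.005 and 0.005 m/s and linear speed of case_ring below 0.01 m/s); the robot touches nothing.
It fails at once if the stop is pushed more than 5 mm along the rail (distance of stop_face from where it was at the start of the episode above 0.005 m).
It also fails if it takes over 48 s, if anything falls off the work surface, if the arm or the gripper's body presses on something with over 40 N, if the wrist force passes 120 N, or if a joint passes its speed limit or range.

## Robot

A 6-joint arm with a two-finger parallel gripper is mounted at the origin on a cart in front of the work surface, level with it; the furniture and walls round the work are solid. World frame = base frame: x ahead of the robot, y to its left, z up, the work surface at z = 0. Lengths are in m, angles in degrees, forces in N, time in s.
With the tool pointing down it reaches from about 0.425 to 0.95 m from the base axis. Payload 3.5 kg.
Tool frame: the origin (TCP) lies midway between the tips of the shut fingers; the grasp point (between the pads) lies 19 mm behind it; z points along the fingers, x is the direction in which the jaws open and shut, and the axes are right-handed (so a half turn about z gives the same grasp; the last joint's range is limited). The gripper opens to 85 mm and grips with 20 to 120 N. Pads are 22 mm wide; open, the fingers measure 114 mm over their backs; the gripper's body (76 mm by 85 mm) begins 54 mm behind the grasp point. The pads swing forward as they close: fully open they stand 13 mm farther back than shut.
Start: joints at [-85.485, 16.404, 90.338, -0, 73.258, -8.594], TCP at [0.153, -0.657, 0.231] pointing down, gripper open.
Joint ranges: [-158.93, 158.93], [-51.34, 127.21], [12.03, 142.37], [-87.48, 267.48], [13.55, 161.25], [-162.69, 162.69]. Speed limits (degrees/s): [159.86, 159.86, 180, 180, 180, 180].

## Interface

Orientations are given as [roll, pitch, yaw] about the fixed x, y, z axes, in that order (R = Rz(yaw) Ry(pitch) Rx(roll)).
In Python, from cell import ctrl gives the robot as it stands. The module is installed in compiled form; this text tells all that it offers.
- The arm moves only by the tool send_rows, never from a script. Its argument "rows" is a list that holds one entry, the list of rows, each a list of 7 numbers: the shift along the tool's x, y, z in cm, then the turn, a rotation vector about the tool's x, y, z in rad, then the closure, from 0 (fully open) to 1 (shut). In form: [[[dx, dy, dz, ax, ay, az, hand], ...]]. A call has exactly 8 rows; each row is the pose to reach, as a shift and turn from the pose commanded when the call began, along the tool's axes at that moment; what a row does not reach only later rows make up. A row lasts 1/8 s, in which the tool goes at most 62.5 mm and 10.7 degrees, less where a joint would pass 70% of its speed; a pose out of reach is approached as far as the arm can. A call with a gripper value outside its range is refused whole. The fingers move at their own pace and stop on an object; "newtons" is the grip in N (left out, the last holds). Time passes only in rows, so rows that repeat a pose let the fingers close, or fill a call up. It gives the time, the measured TCP pose, the force and the opening at its end, in the units of the state.
- ctrl.get_obs(): the state, without advancing time (a new reading comes with each control period).
- ctrl.capture(name): name is "scene" or "top"; returns (picture, depth): 384x512x3 uint8, blue, green, red; 384x512 float32, m along the optical axis (not along the pixel's ray), 0 where there is no reading.
- ctrl.get_calibration(name): a dict with "fx", "fy", "cx", "cy" (pixels), "D" ([k1, k2, p1, p2, k3] as OpenCV has them; the pictures are not rectified), "extrinsics" (4x4, takes a point from world to camera coordinates). Camera axes: x right, y up, looking along -z (the intrinsics and any distortion apply to the point x, -y, -z); pixel columns grow to the right and rows downward; lengths in m; the calibration is good to about 2 mm. A picture is of the moment at which its call begins. get_calibration takes no time and is no camera call.
- ctrl.job_done(): hands the job in, once; it reports no verdict.
The state is a dict: "time_s": time; "joint_positions": joint angles; "joint_vel": joint speeds; "joint_efforts": joint torques, N m; "tool_pos": TCP position; "ee_rot": TCP orientation; "force": force on the tool from outside, world axes, zero at the start; "torque": the same for the moment, N m; "width": opening from 0.0 (shut) to 1.0 (fully open).
Only numpy, scipy, OpenCV 4.12 (cv2) and the standard library are available. Lean on these libraries where they do the work, as an engineer would, in place of code of your own. Each camera call takes 0.05 s, during which the arm holds its last target. There are 200 camera calls.

## Working session

There is one attempt and no reset: what is moved stays moved. The work goes in short steps, Python scripts to look and compute and a tool call to move; the robot and the scene stay as the last step left them, time stands still between calls to the robot, and variables do not carry over. Pictures are saved under pics/ and viewed, about 8 in all and at most 12, crops included, and the job is handed in when it is done.

Besides the shell and the picture viewer there is one more tool, called after ">>>" as name(argument=value, ...), one argument or row to a line, values as JSON. send_rows: Moves the arm, as the interface text tells. Its arguments: {"type":"object","properties":{"rows":{"type":"array"},"newtons":{"type":"number"}},"required":["rows"]}

```bash
mkdir -p pics
cat > h.py <<'E'
import numpy as np, cv2
from cell import ctrl
from scipy.spatial.transform import Rotation as Rn
def cal(n):
    c=ctrl.get_calibration(n);K=np.array([[c['fx'],0,c['cx']],[0,c['fy'],c['cy']],[0,0,1.]])
    return K,np.array(c['D'],float),np.array(c['extrinsics'])
F=np.diag([1,-1,-1.])
def ray(n,uv):
    K,D,E=cal(n);p=cv2.undistortPoints(np.array(uv,float).reshape(-1,1,2),K,D).reshape(-1,2)
    d=(F@np.c_[p,np.ones(len(p))].T).T
    return -E[:3,:3].T@E[:3,3], d@E[:3,:3]
def onz(n,uv,z):
    o,d=ray(n,uv);return o+d*((z-o[2])/d[:,2])[:,None]
def proj(n,P):
    K,D,E=cal(n);q=(np.atleast_2d(P)@E[:3,:3].T+E[:3,3])@F
    return cv2.projectPoints(q,np.zeros(3),np.zeros(3),K,D)[0].reshape(-1,2)
def cloud(n,dep):
    K,D,E=cal(n);v,u=np.mgrid[:384,:512];o,d=ray(n,np.c_[u.ravel(),v.ravel()])
    return (o+d*dep.ravel()[:,None]).reshape(384,512,3)
E
cat > a.py <<'E'
from h import *
o=ctrl.get_obs();print({k:np.round(v,3) for k,v in o.items()})
for n in('scene','top'):
    im,d=ctrl.capture(n);np.savez(n,im=im,d=d);cv2.imwrite(f'pics/{n}0.png',im)
    K,D,E=cal(n);print(n,K[0,0],D,ray(n,[[256,192]]))
E
python3 a.py
```

```text
{'time_s': np.float64(0.0), 'joint_positions': array([-85.486,  16.453,  90.422,  -0.   ,  73.26 ,  -8.597]), 'joint_vel': array([-0.052, -0.017,  0.084,  0.08 ,  0.001,  0.009]), 'joint_efforts': array([-0.0000e+00, -4.0598e+01, -2.9263e+01, -0.0000e+00,  6.0000e-03,
        0.0000e+00]), 'tool_pos': array([ 0.153, -0.657,  0.23 ]), 'ee_rot': array([-1.7998e+02,  1.3400e-01, -7.6889e+01]), 'force': array([ 0.613,  0.286, -0.202]), 'torque': array([-0.02 , -0.021, -0.014]), 'width': np.float64(1.002)}
scene 450.4608396613406 [-0.12951141  0.          0.          0.          0.        ] (array([0.14661912, 0.77335939, 0.66006442]), array([[ 0.43988852, -0.73648236, -0.51433221]]))
top 396.2994046084391 [-0.0732539  0.         0.         0.         0.       ] (array([0.25075398, 0.04860411, 0.95805153]), array([[ 0.32565155,  0.12345258, -0.93741946]]))
```

View pics/scene0.png

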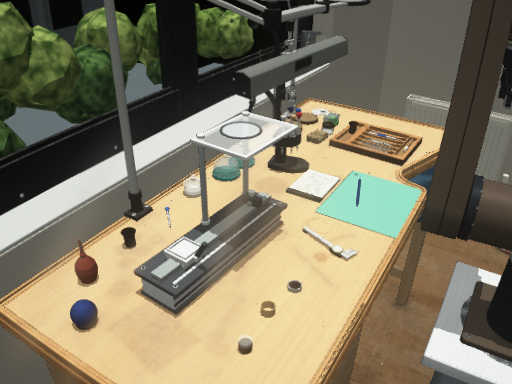

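View pics/top0.png

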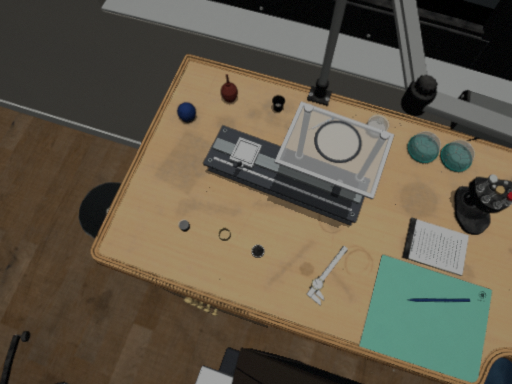

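The gold ring is at scene (268,309) and top (225,234), with the grey cup at top (184,225) and the holder at top (258,251). The slide tray is at top (244,152) and the shade is at top (335,150). Next I'll measure them and view an enlarged crop.

```bash
cat > b.py <<'E'
from h import *
T=np.load('top.npz');S=np.load('scene.npz')
for n,A,bx in(('top',T,(210,218,240,250)),('scene',S,(255,295,282,322))):
    x0,y0,x1,y1=bx;im=A['im'];h=cv2.cvtColor(im,cv2.COLOR_BGR2HSV)
    P=cloud(n,A['d']);c=P[y0:y1,x0:x1];print(n,'z max',np.nanmax(c[...,2]))
    m=(c[...,2]>.008)&(c[...,2]<.04);v,u=np.nonzero(m);print(m.sum(),u.mean()+x0,v.mean()+y0, c[m].mean(0))
    if m.sum(): (cx,cy),r=cv2.minEnclosingCircle(c[m][:,:2].astype(np.float32)*1000);print('circ',cx,cy,r)
# plane-height checks
P=cloud('top',T['d'])
for uv in((244,152),(300,240),(230,165),(300,190)): print(uv,P[uv[1],uv[0]])
a=cv2.resize(T['im'][115:225,195:375],None,fx=4.4,fy=4.4,interpolation=cv2.INTER_CUBIC)
cv2.imwrite('pics/topc.png',a)
b=cv2.resize(S['im'][180:330,130:300],None,fx=4,fy=4,interpolation=cv2.INTER_CUBIC);cv2.imwrite('pics/scc.png',b)
E
python3 b.py
```

```text
top z max 0.9580515337517286
57 223.78947368421052 233.5263157894737 [0.4503749  0.21253535 0.01682382]
circ 450.8863525390625 212.2382049560547 15.068124771118164
scene z max 0.660064417309354
138 267.95652173913044 306.94202898550725 [0.45004473 0.21327394 0.01476777]
circ 449.6755065917969 212.80931091308594 16.66112518310547
(244, 152) [0.64307352 0.22465676 0.08607868]
(300, 240) [0.49781049 0.03111706 0.00125692]
(230, 165) [0.6098918  0.25098645 0.06041809]
(300, 190) [0.59958769 0.06733691 0.06440218]
```

View pics/topc.png

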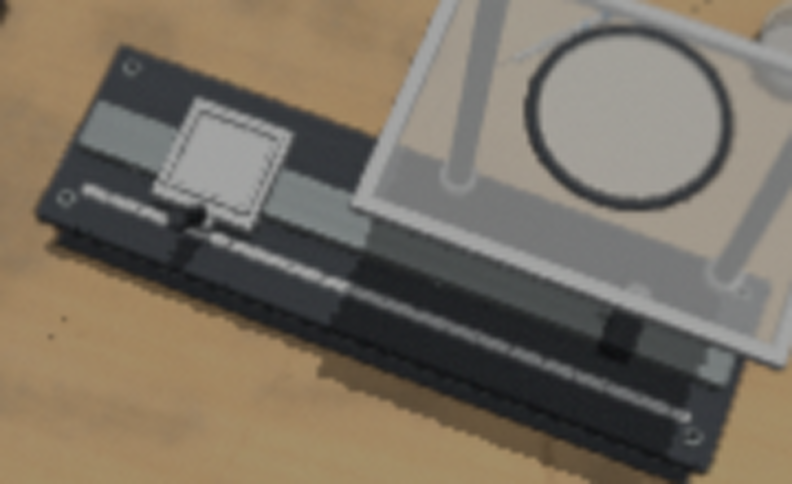

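View pics/scc.png

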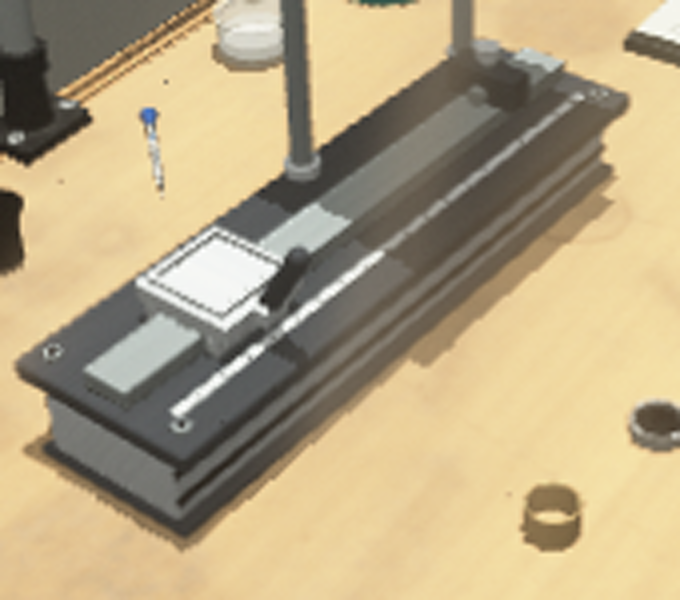

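The top crop shows the plate corners at (38,220), (122,45) and (705,475). The tray's outer corners are at (197,97), (293,132), (252,228) and (153,188), and the stop's near side is around (620,330). The scene crop shows the buffer button at (478,97) and the handle tip at (297,257).

```bash
cat > c.py <<'E'
from h import *
T=lambda L:(np.array(L)+.5)/4.4-.5+[195,115]
S=lambda L:(np.array(L)+.5)/4-.5+[130,180]
c=onz('top',T([(38,220),(122,45),(705,475)]),.062);print('plate',c.round(4))
v=c[0]-c[2];print('yaw long',np.degrees(np.arctan2(-v[0],v[1])),np.linalg.norm(v)); w=c[1]-c[0];print('yaw short',np.degrees(np.arctan2(w[1],w[0])),np.linalg.norm(w))
t=onz('top',T([(197,97),(293,132),(252,228),(153,188)]),.091);print('tray',t.round(4),t.mean(0))
e=t[0]-t[3];print(np.degrees(np.arctan2(e[1],e[0])))
s=onz('scene',S([(140,280),(215,227),(218,325)]),.091);print('tray sc',s,(s[1]+s[2])/2)
ctr=(c[1]+c[2])/2;print('slide ctr',ctr)
b=onz('scene',S([(478,97)]),.080);print('button',b)
k=onz('scene',S([(500,100),(528,105)]),.096);print('block front corners?',k)
import json
for a in(np.degrees(np.arctan2(-v[0],v[1])),):
  a=np.radians(a);R=np.array([[np.cos(a),np.sin(a)],[-np.sin(a),np.cos(a)]])
  for nm,p in(('tray',t.mean(0)),('traysc',(s[1]+s[2])/2),('btn',b[0])): print(nm,R@(p-ctr)[:2])
  # long grey edge of rail and scale line for yaw
q=onz('top',T([(85,188),(688,418)]),.062);v=q[0]-q[1];print('scale yaw',np.degrees(np.arctan2(-v[0],v[1])))
# handle by ray of scene tip at z
print('handle tip sc',onz('scene',S([(297,257)]),.128))
E
python3 c.py
```

```text
plate [[ 0.5893  0.3141  0.062 ]
 [ 0.7098  0.3085  0.062 ]
 [ 0.5629 -0.0785  0.062 ]]
yaw long -3.854641151502001 0.3935049154689055
yaw short -2.6789385940478025 0.12064762753835746
tray [[0.6769 0.2484 0.091 ]
 [0.673  0.1904 0.091 ]
 [0.6106 0.1931 0.091 ]
 [0.6162 0.2525 0.091 ]] [0.64421136 0.22106952 0.091     ]
-3.8284099430171907
tray sc [[0.67217872 0.2524577  0.091     ]
 [0.66845476 0.19655097 0.091     ]
 [0.61619789 0.25897596 0.091     ]] [0.64232633 0.22776347 0.091     ]
slide ctr [0.63635554 0.1150188  0.062     ]
button [[ 0.62792009 -0.00106744  0.08      ]]
block front corners? [[0.60210668 0.01620823 0.096     ]
 [0.58558696 0.01212838 0.096     ]]
tray [0.00070874 0.10633893]
traysc [-0.00162203  0.11289101]
btn [-0.00061242 -0.11639071]
scale yaw -4.026447644745516
handle tip sc [[0.58570076 0.23178521 0.128     ]]
```

```bash
cat >> h.py <<'E'
YAW=-3.9
def pose(tilt=0):
    a=np.radians(YAW);X=np.array([np.cos(a),np.sin(a),0]);Y=np.array([-np.sin(a),np.cos(a),0]);t=np.radians(tilt)
    z=np.sin(t)*X-np.cos(t)*np.array([0,0,1]);return np.c_[-Y,np.cross(z,-Y),z]
def to(*tg,):
    o=ctrl.get_obs();R0=Rn.from_euler('xyz',o['ee_rot'],degrees=True)
    for p,tilt in tg:
        d=R0.inv().apply(np.array(p)-o['tool_pos'])*100;r=(R0.inv()*Rn.from_matrix(pose(tilt))).as_rotvec()
        print(p,'->',d.round(2),r.round(3))
E
python3 -c "
from h import *
to(((.46,-.12,.23),0),((.45,.2127,.2),0))
for uv in((184,225),(258,251)):print(onz('top',[uv],.015))"
```

```text
(0.46, -0.12, 0.23) -> [-45.32 -42.07   0.12] [-0.     0.002  0.297]
(0.45, 0.2127, 0.2) -> [-77.94 -48.64   3.19] [-0.     0.002  0.297]
[[0.43961471 0.3138333  0.015     ]]
[[0.43628908 0.11960597 0.015     ]]
```

>>> send_rows(
  rows=[
    [[-45.3,-42.1,0,0,0,0.297,0.4],[-45.3,-42.1,0,0,0,0.297,0.4],[-45.3,-42.1,0,0,0,0.297,0.4],[-45.3,-42.1,0,0,0,0.297,0.4],[-45.3,-42.1,0,0,0,0.297,0.4],[-45.3,-42.1,0,0,0,0.297,0.4],[-45.3,-42.1,0,0,0,0.297,0.4],[-45.3,-42.1,0,0,0,0.297,0.4]],
  ],
  newtons=25,
)

```text
time_s: 1.1
tool_pos: [0.402, -0.2215, 0.2311]
ee_rot: [-180.0, 0.0, -93.9]
force: [1.0, -0.4, 0.4]
width: 0.599
```

```bash
python3 -c "
from h import *
print(ctrl.get_obs()['joint_positions'])
to(((.46,-.10,.20),0),((.45,.2127,.12),0))"
```

```text
[-4.15548932e+01 -1.19267269e+01  1.19592140e+02  6.13452361e-03
  7.23286421e+01  5.23781836e+01]
(0.46, -0.1, 0.2) -> [-12.52  -4.95   3.11] [-0.     0.    -0.001]
(0.45, 0.2127, 0.12) -> [-43.64  -1.81  11.11] [-0.     0.    -0.001]
```

>>> send_rows(
  rows=[
    [[-12.5,-5,3,0,0,0,0.4],[-12.5,-5,3,0,0,0,0.4],[-43.6,-1.8,11.1,0,0,0,0.4],[-43.6,-1.8,11.1,0,0,0,0.4],[-43.6,-1.8,11.1,0,0,0,0.4],[-43.6,-1.8,11.1,0,0,0,0.4],[-43.6,-1.8,11.1,0,0,0,0.4],[-43.6,-1.8,11.1,0,0,0,0.4]],
  ],
)

```text
time_s: 2.1
tool_pos: [0.4475, 0.2129, 0.1188]
ee_rot: [179.8, -0.0, -93.7]
force: [-0.2, -0.1, -0.6]
width: 0.601
```

```bash
python3 -c "
from h import *
to(((.4503,.2127,.05),0),((.4503,.2127,.008),0))
im,d=ctrl.capture('scene');a=im[230:350,200:330];cv2.imwrite('pics/s1.png',cv2.resize(a,None,fx=4,fy=4))"
```

```text
(0.4503, 0.2127, 0.05) -> [ 0.   -0.3   6.88] [ 0.003 -0.     0.004]
(0.4503, 0.2127, 0.008) -> [ 0.   -0.31 11.08] [ 0.003 -0.     0.004]
```

View pics/s1.png

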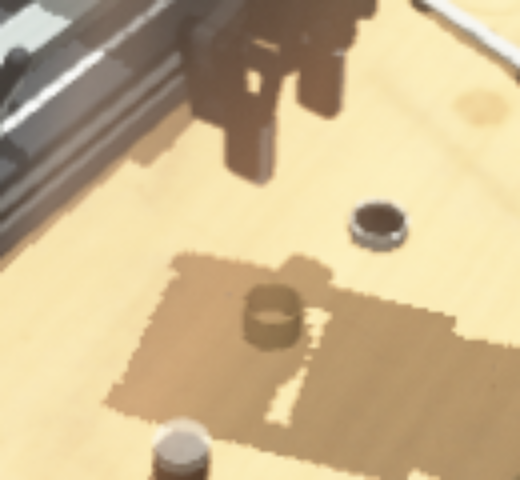

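The ring stands at crop (272,315) with the open fingers above it, and both neighbours are clear. I'll descend now.

>>> send_rows(
  rows=[
    [[0,-0.25,5,0.002,0,0.004,0.4],[0,-0.25,8,0.002,0,0.004,0.4],[0,-0.25,11.0,0.002,0,0.004,0.4],[0,-0.25,11.0,0.002,0,0.004,0.4],[0,-0.25,11.0,0.002,0,0.004,0.75],[0,-0.25,11.0,0.002,0,0.004,0.75],[0,-0.25,11.0,0.002,0,0.004,0.75],[0,-0.25,11.0,0.002,0,0.004,0.75]],
  ],
  newtons=25,
)

```text
time_s: 3.15
tool_pos: [0.453, 0.2103, 0.0119]
ee_rot: [-179.7, 0.0, -94.1]
force: [-0.7, -1.0, 5.5]
width: 0.321
```

```bash
python3 -c "
from h import *
to(((.4503,.2127,.16),0),((.6433,.2235,.16),0))"
```

```text
(0.4503, 0.2127, 0.16) -> [ -0.23   0.22 -14.81] [-0.005  0.001 -0.004]
(0.6433, 0.2235, 0.16) -> [ -2.69 -18.95 -14.72] [-0.005  0.001 -0.004]
```

>>> send_rows(
  rows=[
    [[-0.2,0.2,-2,0,0,0,0.75],[-0.2,0.2,-5,0,0,0,0.75],[-0.2,0.2,-10,0,0,0,0.75],[-0.2,0.2,-14.8,0,0,0,0.75],[-0.2,0.2,-14.8,0,0,0,0.75],[-0.2,0.2,-14.8,0,0,0,0.75],[-0.2,0.2,-14.8,0,0,0,0.75],[-0.2,0.2,-14.8,0,0,0,0.75]],
  ],
)

```text
time_s: 4.15
tool_pos: [0.4486, 0.212, 0.1566]
ee_rot: [179.9, -0.1, -94.1]
force: [-0.1, 0.2, -0.1]
width: 0.323
```

```bash
python3 -c "
from h import *
to(((.6433,.2235,.16),0))
im,d=ctrl.capture('scene');a=im[190:310,170:330];cv2.imwrite('pics/s2.png',cv2.resize(a,None,fx=4,fy=4))"
```

```text
(0.6433, 0.2235, 0.16) -> [ -2.55 -19.33  -0.36] [ 0.001 -0.001 -0.004]
```

View pics/s2.png

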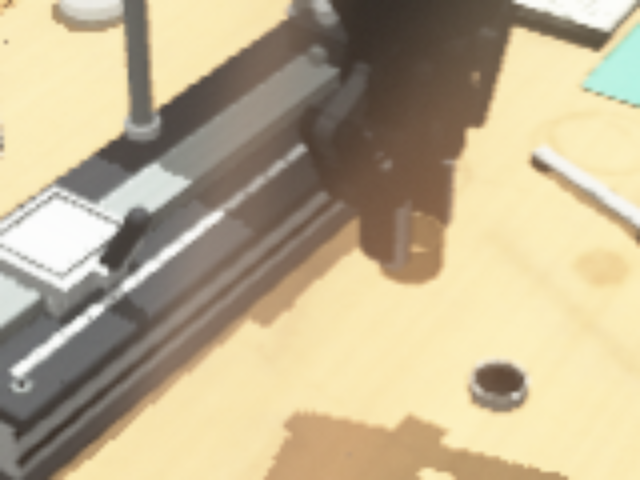

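The ring is held upright at crop (415,250). I'll move above the tray and cross-check the tray centre from the saved depth.

>>> send_rows(
  rows=[
    [[-0.6,-4,-0.3,0,0,0,0.75],[-1.2,-9,-0.3,0,0,0,0.75],[-1.8,-14,-0.3,0,0,0,0.75],[-2.5,-19.3,-0.3,0,0,-0.004,0.75],[-2.5,-19.3,-0.3,0,0,-0.004,0.75],[-2.5,-19.3,-0.3,0,0,-0.004,0.75],[-2.5,-19.3,-0.3,0,0,-0.004,0.75],[-2.5,-19.3,-0.3,0,0,-0.004,0.75]],
  ],
)

```text
time_s: 5.2
tool_pos: [0.6431, 0.2235, 0.1623]
ee_rot: [-179.9, 0.0, -93.9]
force: [0.1, -1.1, -0.4]
width: 0.324
```

```bash
python3 -c "
from h import *
for n,(x0,y0,x1,y1) in(('top',(225,130,268,172)),('scene',(155,230,212,275))):
    A=np.load(n+'.npz');im=A['im'];g=im[y0:y1,x0:x1].min(2)
    m=(g>150).astype(np.uint8);m=cv2.morphologyEx(m,cv2.MORPH_CLOSE,np.ones((3,3)))
    k,l,s,c=cv2.connectedComponentsWithStats(m);i=1+s[1:,4].argmax()
    P=cloud(n,A['d'])[y0:y1,x0:x1][(l==i)];q=P[(P[:,2]>.082)&(P[:,2]<.096)]
    print(n,s[i],len(q),cv2.minAreaRect(q[:,:2].astype(np.float32)*1000),np.median(q,0))
to(((.645,.224,.13),0),((.645,.224,.0985),0))
"
```

```text
top [  6   8  29  28 451] 450 ((644.5006713867188, 222.73162841796875), (55.813720703125, 59.53315353393555), 85.20336151123047) [0.64454938 0.22269713 0.08775596]
scene [   0    0   57   45 1393] 528 ((642.6276245117188, 225.38165283203125), (58.41145324707031, 69.8016586303711), 85.69834899902344) [0.64571053 0.22769341 0.08568956]
(0.645, 0.224, 0.13) -> [-0.06 -0.18  3.23] [-0.002  0.     0.   ]
(0.645, 0.224, 0.0985) -> [-0.06 -0.17  6.38] [-0.002  0.     0.   ]
```

>>> send_rows(
  rows=[
    [[0,-0.2,2,0,0,0,0.75],[0,-0.2,4,0,0,0,0.75],[0,-0.2,5,0,0,0,0.75],[0,-0.2,5.6,0,0,0,0.75],[0,-0.2,6.0,0,0,0,0.75],[0,-0.2,6.2,0,0,0,0.75],[0,-0.2,6.35,0,0,0,0.75],[0,-0.2,6.35,0,0,0,0.75]],
  ],
)

```text
time_s: 6.2
tool_pos: [0.6461, 0.2232, 0.0985]
ee_rot: [-179.9, 0.0, -93.9]
force: [-0.7, -0.0, -0.9]
width: 0.323
```

>>> send_rows(
  rows=[
    [[0,0.05,0.05,0,0,0,0.75],[0,0.05,0.1,0,0,0,0.75],[0,0.05,0.15,0,0,0,0.75],[0,0.05,0.2,0,0,0,0.75],[0,0.05,0.2,0,0,0,0.75],[0,0.05,0.2,0,0,0,0.75],[0,0.05,0.2,0,0,0,0.75],[0,0.05,0.2,0,0,0,0.75]],
  ],
)

```text
time_s: 7.2
tool_pos: [0.6457, 0.2232, 0.0979]
ee_rot: [-179.9, -0.0, -93.9]
force: [-2.5, -1.0, 6.0]
width: 0.319
```

Contact reads 6 N, so I'll open a little and then lift straight up.

>>> send_rows(
  rows=[
    [[0,0,0,0,0,0,0.65],[0,0,0,0,0,0,0.55],[0,0,0,0,0,0,0.48],[0,0,0,0,0,0,0.48],[0,0,-1,0,0,0,0.48],[0,0,-3,0,0,0,0.48],[0,0,-6,0,0,0,0.48],[0,0,-11,0,0,0,0.48]],
  ],
)

```text
time_s: 8.2
tool_pos: [0.6444, 0.223, 0.2069]
ee_rot: [180.0, -0.0, -93.9]
force: [0.3, -0.5, 0.2]
width: 0.518
```

```bash
python3 -c "
from h import *
out=[]
for n,(x0,y0,x1,y1) in(('top',(215,120,300,184)),('scene',(150,210,230,270))):
    im,d=ctrl.capture(n);np.savez(n+'1',im=im,d=d);out.append(cv2.resize(im[y0:y1,x0:x1],(400,int(400*(y1-y0)/(x1-x0)))))
h=max(o.shape[0] for o in out)
cv2.imwrite('pics/p3.png',np.hstack([cv2.copyMakeBorder(o,0,h-o.shape[0],0,0,0) for o in out]))
print(ctrl.get_obs()['tool_pos'])
"
```

```text
[0.64940136 0.2240775  0.21682949]
```

View pics/p3.png

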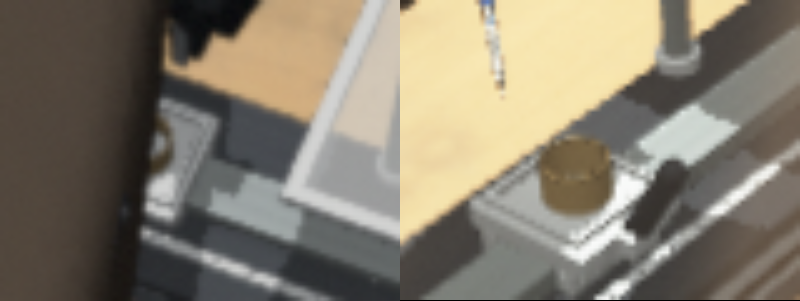

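The ring stands upright inside the tray lips at crop (576,180), and the fingers are clear. Next is the leaning handle, first to a pre-grasp pose.

```bash
python3 -c "
from h import *
to(((.5624,.230,.20),32),((.5624,.230,.163),32))
print(ctrl.get_obs()['joint_positions'])
"
```

```text
(0.5624, 0.23, 0.2) -> [0.01 8.75 1.53] [ 0.541  0.004 -0.001]
(0.5624, 0.23, 0.163) -> [0.02 8.81 5.23] [ 0.541  0.004 -0.001]
[ 1.06017706e+01  1.79620138e+01  8.99438582e+01 -3.05084287e-02
  7.10620034e+01  1.04509072e+02]
```

>>> send_rows(
  rows=[
    [[0,3,0,0.18,0,0,0.48],[0,6,0.8,0.36,0,0,0.48],[0,8.8,1.5,0.54,0,0,0.48],[0,8.8,3,0.54,0,0,0.48],[0,8.8,5.2,0.54,0,0,0.48],[0,8.8,5.2,0.54,0,0,0.48],[0,8.8,5.2,0.54,0,0,0.48],[0,8.8,5.2,0.54,0,0,0.48]],
  ],
)

```text
time_s: 9.3
tool_pos: [0.559, 0.2294, 0.1558]
ee_rot: [-148.8, 0.1, -93.9]
force: [0.3, 0.5, 0.4]
width: 0.519
```

```bash
python3 -c "
from h import *
to(((.6047,.2272,.0955),32))
print(ctrl.get_obs()['joint_positions'])
im,d=ctrl.capture('scene');cv2.imwrite('pics/s4.png',cv2.resize(im[170:290,150:310],None,fx=4,fy=4))
"
```

```text
(0.6047, 0.2272, 0.0955) -> [-0.09 -0.79  7.53] [ 0.014  0.001 -0.001]
[ 17.11370326   0.27751258 120.92445239 -21.05577736  31.03174404
 126.49532619]
```

View pics/s4.png

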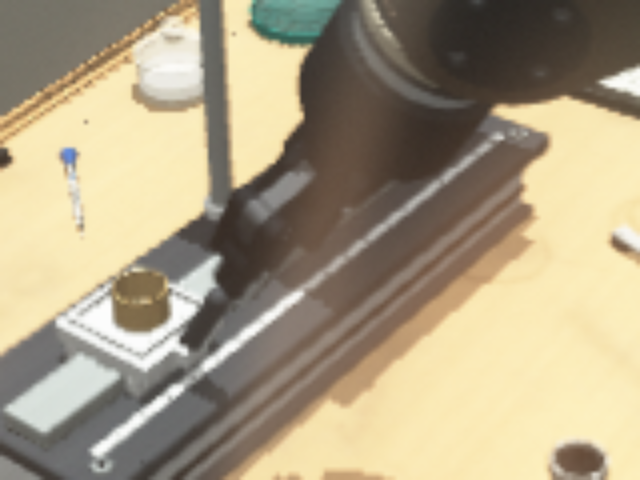

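The ring is fine at crop (142,298), and the fingers are lined up back along the handle at (200,320). I'll advance along the tool axis and close gently.

>>> send_rows(
  rows=[
    [[0,-0.7,1.5,0.01,0,0,0.48],[0,-0.7,3.5,0.01,0,0,0.48],[0,-0.7,5.5,0.01,0,0,0.48],[0,-0.7,6.8,0.01,0,0,0.48],[0,-0.7,7.5,0.01,0,0,0.48],[0,-0.7,7.5,0.01,0,0,0.48],[0,-0.7,7.5,0.01,0,0,0.48],[0,-0.7,7.5,0.01,0,0,0.48]],
  ],
)

```text
time_s: 10.35
tool_pos: [0.6023, 0.2263, 0.0941]
ee_rot: [-148.3, 0.0, -93.9]
force: [0.0, 0.5, -0.8]
width: 0.515
```

>>> send_rows(
  rows=[
    [[0,0,0,0,0,0,0.6],[0,0,0,0,0,0,0.7],[0,0,0,0,0,0,0.78],[0,0,0,0,0,0,0.85],[0,0,0,0,0,0,0.92],[0,0,0,0,0,0,0.95],[0,0,0,0,0,0,0.95],[0,0,0,0,0,0,0.95]],
  ],
  newtons=25,
)

```text
time_s: 11.35
tool_pos: [0.6022, 0.2263, 0.0935]
ee_rot: [-148.4, 0.0, -93.9]
force: [-1.4, 1.4, 1.9]
width: 0.131
```

```bash
python3 -c "
from h import *
o=ctrl.get_obs();p=o['tool_pos'];a=np.radians(YAW)
for s in(.12,.17,.18,.195):to((p-s*np.array([-np.sin(a),np.cos(a),0]),32))
print(o['joint_positions'],p)
im,d=ctrl.capture('scene');np.savez('scene2',im=im,d=d);cv2.imwrite('pics/s5.png',cv2.resize(im[170:290,150:310],None,fx=4,fy=4))
"
```

```text
[0.59402037 0.10657784 0.09349938] -> [12. -0. -0.] [ 0.006  0.    -0.   ]
[0.59061961 0.05669363 0.09349938] -> [17. -0. -0.] [ 0.006  0.    -0.   ]
[0.58993945 0.04671679 0.09349938] -> [18. -0. -0.] [ 0.006  0.    -0.   ]
[0.58891922 0.03175152 0.09349938] -> [19.5 -0.  -0. ] [ 0.006  0.    -0.   ]
[ 15.45856912  10.4255144  117.77602957 -25.57040227  23.72479264
 130.3170988 ] [0.60218221 0.22629996 0.09349938]
```

View pics/s5.png

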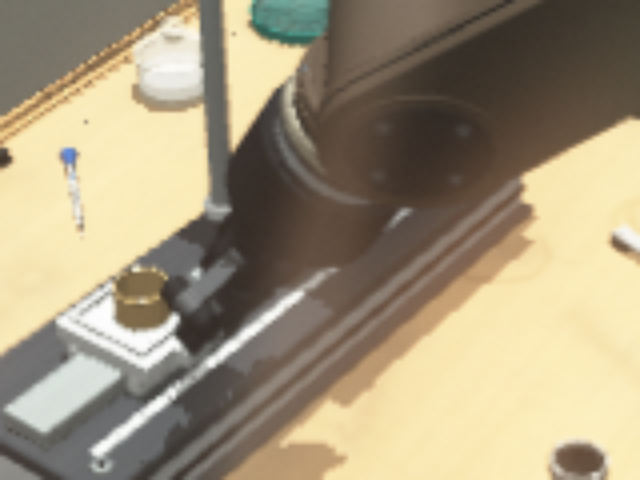

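The jaws hold the bar (opening about 11 mm) and the ring is still upright at (140,298). I'll slide smoothly and watch the force and the joint 5 margin.

>>> send_rows(
  rows=[
    [[0.3,0,0,0,0,0,0.95],[1,0,0,0,0,0,0.95],[2,0,0,0,0,0,0.95],[3.1,0,0,0,0,0,0.95],[4.2,0,0,0,0,0,0.95],[5.2,0,0,0,0,0,0.95],[5.8,0,0,0,0,0,0.95],[6,0,0,0,0,0,0.95]],
  ],
)

```text
time_s: 12.4
tool_pos: [0.598, 0.1657, 0.0935]
ee_rot: [-148.4, -0.0, -93.9]
force: [-3.6, 1.9, 3.3]
width: 0.133
```

```bash
python3 -c "
from h import *
o=ctrl.get_obs();print(o['joint_positions'],o['tool_pos'],o['ee_rot'],o['force'])
"
```

```text
[  8.82343788   7.13675749 121.57148865 -18.5940461   21.32789819
 118.31997138] [0.59803693 0.16568203 0.09349166] [-1.48378038e+02 -5.77887982e-03 -9.39459543e+01] [-3.62945889  1.93789432  3.31663435]
```

>>> send_rows(
  rows=[
    [[0.3,0,0,0,0,0,0.95],[1.1,0,0,0,0,0,0.95],[2.3,0,0,0,0,0,0.95],[3.7,0,0,0,0,0,0.95],[5.1,0,0,0,0,0,0.95],[6.3,0,0,0,0,0,0.95],[7.2,0,0,0,0,0,0.95],[7.5,0,0,0,0,0,0.95]],
  ],
)

```text
time_s: 13.4
tool_pos: [0.5929, 0.0908, 0.0935]
ee_rot: [-148.4, -0.0, -93.9]
force: [-3.9, 2.0, 3.7]
width: 0.13
```

```bash
python3 -c "
from h import *
o=ctrl.get_obs();print(o['joint_positions'],o['tool_pos'],o['ee_rot'],o['force'])
im,d=ctrl.capture('scene');np.savez('scene3',im=im,d=d);cv2.imwrite('pics/s6.png',cv2.resize(im[170:270,190:320],None,fx=5,fy=5,interpolation=cv2.INTER_CUBIC))
"
```

```text
[ -0.1378649    3.94735263 125.07758623  -6.0107396   19.51494199
  98.90262477] [0.59290355 0.09075304 0.09346785] [-1.48383600e+02 -1.29067967e-02 -9.39429179e+01] [-3.8726017   2.01160485  3.72098101]
```

View pics/s6.png

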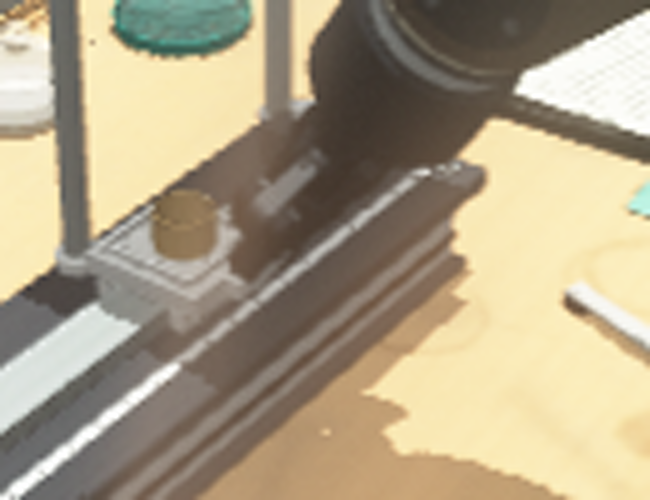

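The ring is still upright in the tray at (185,225). About 59 mm remain, so I'll go 44 mm and then creep.

>>> send_rows(
  rows=[
    [[0.3,0,0,0,0,0,0.95],[1.0,0,0,0,0,0,0.95],[1.9,0,0,0,0,0,0.95],[2.8,0,0,0,0,0,0.95],[3.5,0,0,0,0,0,0.95],[4,0,0,0,0,0,0.95],[4.3,0,0,0,0,0,0.95],[4.4,0,0,0,0,0,0.95]],
  ],
)

```text
time_s: 14.45
tool_pos: [0.5899, 0.0473, 0.0934]
ee_rot: [-148.4, -0.0, -93.9]
force: [-4.7, 1.5, 4.5]
width: 0.129
```

>>> send_rows(
  rows=[
    [[0.1,0,0,0,0,0,0.95],[0.2,0,0,0,0,0,0.95],[0.3,0,0,0,0,0,0.95],[0.4,0,0,0,0,0,0.95],[0.5,0,0,0,0,0,0.95],[0.5,0,0,0,0,0,0.95],[0.5,0,0,0,0,0,0.95],[0.5,0,0,0,0,0,0.95]],
  ],
)

```text
time_s: 15.45
tool_pos: [0.5896, 0.0424, 0.0934]
ee_rot: [-148.4, -0.0, -93.9]
force: [-5.0, 0.3, 4.6]
width: 0.132
```

>>> send_rows(
  rows=[
    [[0.05,0,0,0,0,0,0.95],[0.1,0,0,0,0,0,0.95],[0.15,0,0,0,0,0,0.95],[0.2,0,0,0,0,0,0.95],[0.2,0,0,0,0,0,0.95],[0.2,0,0,0,0,0,0.95],[0.2,0,0,0,0,0,0.95],[0.2,0,0,0,0,0,0.95]],
  ],
)

```text
time_s: 16.45
tool_pos: [0.5894, 0.0404, 0.0935]
ee_rot: [-148.4, -0.0, -93.9]
force: [-4.5, 1.8, 5.7]
width: 0.129
```

>>> send_rows(
  rows=[
    [[0.05,0,0,0,0,0,0.95],[0.1,0,0,0,0,0,0.95],[0.15,0,0,0,0,0,0.95],[0.2,0,0,0,0,0,0.95],[0.2,0,0,0,0,0,0.95],[0.2,0,0,0,0,0,0.95],[0.2,0,0,0,0,0,0.95],[0.2,0,0,0,0,0,0.95]],
  ],
)

```text
time_s: 17.45
tool_pos: [0.5893, 0.0384, 0.0934]
ee_rot: [-148.4, -0.0, -93.9]
force: [-4.3, 0.7, 5.6]
width: 0.13
```

```bash
python3 -c "
from h import *
im,d=ctrl.capture('scene');np.savez('scene4',im=im,d=d);cv2.imwrite('pics/s7.png',cv2.resize(im[165:245,220:300],None,fx=7,fy=7,interpolation=cv2.INTER_CUBIC))
"
```

```text
(no output)
```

View pics/s7.png

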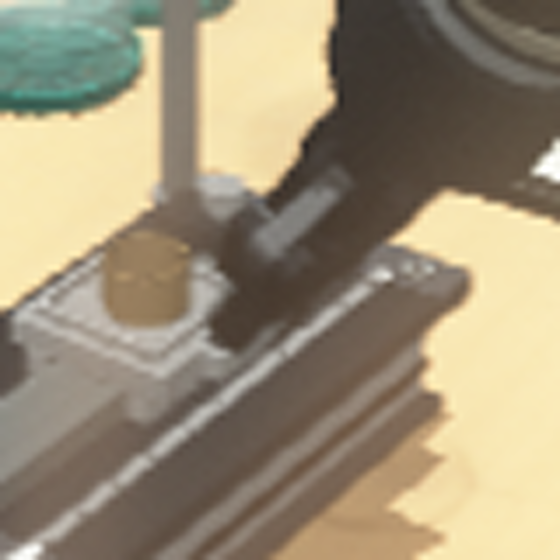

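The ring is upright at (147,290) and the fingers hide the stop gap. I'll keep creeping and use the force to find the stop.

>>> send_rows(
  rows=[
    [[0.03,0,0,0,0,0,0.95],[0.06,0,0,0,0,0,0.95],[0.09,0,0,0,0,0,0.95],[0.12,0,0,0,0,0,0.95],[0.15,0,0,0,0,0,0.95],[0.18,0,0,0,0,0,0.95],[0.2,0,0,0,0,0,0.95],[0.2,0,0,0,0,0,0.95]],
  ],
)

```text
time_s: 18.5
tool_pos: [0.5892, 0.0365, 0.0934]
ee_rot: [-148.4, -0.0, -93.9]
force: [-4.6, 2.0, 5.3]
width: 0.132
```

>>> send_rows(
  rows=[
    [[0.03,0,0,0,0,0,0.95],[0.06,0,0,0,0,0,0.95],[0.09,0,0,0,0,0,0.95],[0.12,0,0,0,0,0,0.95],[0.15,0,0,0,0,0,0.95],[0.15,0,0,0,0,0,0.95],[0.15,0,0,0,0,0,0.95],[0.15,0,0,0,0,0,0.95]],
  ],
)

```text
time_s: 19.5
tool_pos: [0.5891, 0.0356, 0.0934]
ee_rot: [-148.4, 0.0, -93.9]
force: [-4.0, 4.9, 4.8]
width: 0.13
```

>>> send_rows(
  rows=[
    [[0.01,0,0,0,0,0,0.95],[0.02,0,0,0,0,0,0.95],[0.03,0,0,0,0,0,0.95],[0.04,0,0,0,0,0,0.95],[0.05,0,0,0,0,0,0.95],[0.05,0,0,0,0,0,0.95],[0.05,0,0,0,0,0,0.95],[0.05,0,0,0,0,0,0.95]],
  ],
)

```text
time_s: 20.5
tool_pos: [0.5891, 0.0356, 0.0934]
ee_rot: [-148.4, 0.1, -93.9]
force: [-2.4, 7.5, 3.7]
width: 0.13
```

Contact is confirmed: 7.5 N with no motion, well under 18 N. I'll relax the load, release, and back out along the tool axis.

>>> send_rows(
  rows=[
    [[-0.05,0,0,0,0,0,0.95],[-0.1,0,0,0,0,0,0.95],[-0.1,0,0,0,0,0,0.9],[-0.1,0,0,0,0,0,0.8],[-0.1,0,0,0,0,0,0.7],[-0.1,0,0,0,0,0,0.6],[-0.1,0,0,0,0,0,0.55],[-0.1,0,0,0,0,0,0.55]],
  ],
)

```text
time_s: 21.5
tool_pos: [0.5892, 0.0355, 0.0934]
ee_rot: [-148.4, -0.0, -93.9]
force: [0.2, 0.5, 0.2]
width: 0.449
```

>>> send_rows(
  rows=[
    [[0,0,-0.5,0,0,0,0.55],[0,0,-1.5,0,0,0,0.55],[0,0,-3,0,0,0,0.55],[0,0,-5,0,0,0,0.55],[0,0,-7,0,0,0,0.55],[0,0,-9,0,0,0,0.55],[0,0,-10,0,0,0,0.55],[0,0,-10,0,0,0,0.55]],
  ],
)

```text
time_s: 22.5
tool_pos: [0.537, 0.0392, 0.1797]
ee_rot: [-148.2, -0.0, -93.9]
force: [0.1, -0.1, 0.1]
width: 0.447
```

```bash
python3 -c "
from h import *
o=ctrl.get_obs();print(o['time_s'],o['joint_positions'],o['tool_pos'],o['force'])
im,d=ctrl.capture('scene');np.savez('scene5',im=im,d=d);cv2.imwrite('pics/s8.png',cv2.resize(im[165:245,220:300],None,fx=7,fy=7,interpolation=cv2.INTER_CUBIC))
"
```

```text
22.5 [ -7.52541517 -13.55735951 130.67525286   3.66269159  31.23109838
  83.78107725] [0.53702143 0.03916323 0.17967792] [ 0.08626083 -0.14958706  0.10661597]
```

View pics/s8.png

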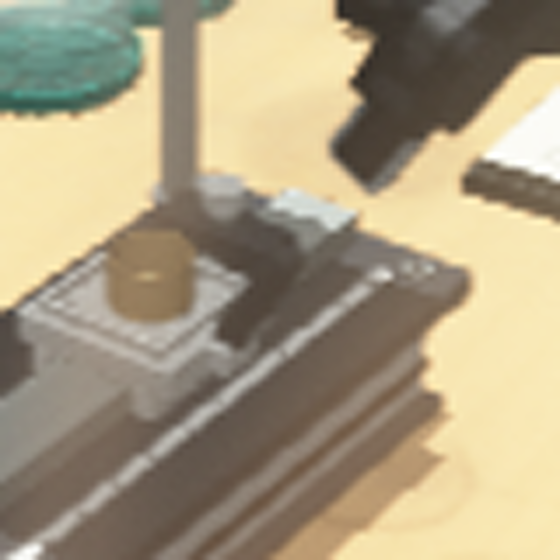

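The ring is upright in the tray at (150,275), and the fingers are well clear. I'll check numerically that the stop's rear edge hasn't moved, then hand in.

```bash
python3 -c "
from h import *
a=np.load('scene.npz')['im'];b=np.load('scene5.npz')['im']
p=a[188:206,258:274]; r=cv2.matchTemplate(cv2.resize(b[180:214,250:282],None,fx=5,fy=5,interpolation=2),cv2.resize(p,None,fx=5,fy=5,interpolation=2),cv2.TM_CCOEFF_NORMED)
_,v,_,l=cv2.minMaxLoc(r);print('shift px',(l[0]-40)/5,(l[1]-40)/5,v)
print(cv2.absdiff(a,b)[188:206,258:274].max(2))
print('px per 5 mm along rail',proj('scene',[[.628,-.02,.09],[.6277,-.025,.09]]))
"
```

```text
shift px -6.8 -2.2 0.8976532220840454
[[ 19  19  20  21  17  20  19  18  20   8  61 137 149 147 146 146]
 [ 19  20  20  18  18  20  19  19  18  18   8  63 135 149 147 143]
 [ 20  20  18  19  19  19  21  19  20  19  19   8  61 133 145 125]
 [ 19  19  19  18  19  19  19  19  20  20  20  19   6  58 111 102]
 [ 20  19  19  19  21  19  19  19  19  18  18  20  18   8  54  70]
 [ 19  23  20  19  19  20  19  21  20  19  20  18  19  20  18  18]
 [ 17  21  21  21  19  20  18  20  20  20  19  19  19  19  19  18]
 [ 15  16  16  17  18  20  20  19  20  20  20  18  18  20  18  18]
 [ 15  17  17  14  13  17  16  17  19  21  20  19  16  20  18  18]
 [ 11  12  13  14  17  16  15  15  18  19  15  14  17  20  19  19]
 [ 11  10  11  14  14  18  16  17  15  13  16  12  12  16  18  20]
 [ 11  13  10  11  15  15  17  15  13  12  13  16  14  14  18  15]
 [ 12  17  22  19   3   2  13  13  12  13  12  14  14  16  15  13]
 [ 14  21  23  19   3   5  12  12  13  13  14  14  16  14  14  14]
 [ 13  15  20  15   4   4  14  12  11  12  13  14  14  15  14  15]
 [ 13  12  13  10   3   7  13  15  11  13  12  12  13  15  15  17]
 [ 12  12  11   9  10  15  13  13  13  15  15  14  12  14  18  19]
 [ 11  12  13  10  13  10  13  11  14  13  14  11  18  16  17  15]]
px per 5 mm along rail [[253.26235445 196.82318993]
 [254.44648345 195.94622517]]
```

The difference is a uniform change in brightness with no edge displacement, apart from the gripper at the upper right. The stop hasn't moved, so I'm handing in.

```bash
python3 -c "
from h import *
print(ctrl.job_done())"
```

```text
the job is handed in; nothing more can be done
None
```

The ring stands in the tray and the carriage rests against the stop. I handed the job in at about 22.6 s of the 48 s allowed, and the hand-in gave no verdict.

I set the ring upright in the tray at the loading end. I then gripped the handle with the tool leaning 32°, slid the carriage about 191 mm and crept the last part until it met the stop. After easing off the load I let go and backed out along the tool axis.

**Checks that passed:**
- **Ring:** the last picture shows it upright inside the tray lips.
- **Contact with the stop:** the motion stalled while the force rose to about 7.5 N, well under the 18 N the stop holds. The travel also agreed with my camera estimate of 195 ± 4 mm.
- **Hand clear:** the force read about 0 N after backing out.
- **Stop not moved:** comparing the first and last scene pictures showed only a uniform change in brightness at the stop's rear edge, with no shift. At this distance 5 mm is only about 1.5 pixels, so small movements would not show.

**Checks that disagreed or were missing:**
- **Template match:** a match on the same patch gave a false shift of about 7 pixels because the gripper had come into the picture. I discarded it.
- **Gap at the stop:** I never saw the carriage and stop meet directly. That they touch rests on the force and the travel.

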